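Press the cap into a lens housing with the pedal press

ROBOT

A 6-joint arm with a two-finger parallel gripper is mounted at the origin on the work surface. World frame = base frame: x ahead of the robot, y to its left, z up, the work surface at z = 0. Lengths are in m, angles in degrees, forces in N, time in s.
With the tool pointing down it reaches from about 0.3 to 0.75 m from the base axis. Payload 8.5 kg.
Tool frame: the origin (TCP) lies midway between the tips of the shut fingers; the grasp point (between the pads) lies 19 mm behind it (env.grasp_offset is the distance from the TCP to the grasp point, in m); z points along the fingers, y is the line along which they close (so a half turn about z gives the same grasp; the last joint's range is limited). The gripper opens to 85 mm and grips with 20 to 120 N. Pads are 22 mm wide; open, the fingers measure 114 mm over their backs; the gripper's body (76 mm by 85 mm) begins 54 mm behind the grasp point. The pads swing forward as they close: fully open they stand 13 mm farther back than shut.
Start: joints at [-78.341, 21.807, 74.336, -0, 83.858, -12.336], TCP at [0.224, -0.502, 0.231] pointing down, gripper open.
Joint ranges: [-178.18, 178.18], [-50.72, 133.34], [12.68, 142.11], [-81.47, 261.47], [9.98, 163.14], [-165.26, 165.26]. Speed limits (degrees/s): [136.94, 136.94, 180, 180, 180, 180].

INTERFACE

Orientations are given as a 3x3 rotation matrix whose columns are the frame's x, y, z axes.
In Python, from rig import env gives the robot as it stands.
- The arm moves only by the tool servo_tool, never from a script. Its argument "deltas" is text: rows parted by semicolons, each of 7 numbers parted by spaces: the opening, from 0 (shut) to 1 (fully open), then the shift along the tool's x, y, z in mm, then the turn, a rotation vector about the tool's x, y, z in rad. A call has 1 to 8 rows; each row shifts and turns the commanded pose from where the row before left it, along the tool's axes as they then stand; what a row does not reach is not made up. A row lasts 1/12 s, in which the tool goes at most 41.7 mm and 7.16 degrees, less where a joint would pass 70% of its speed; a pose out of reach is approached as far as the arm can. A call is refused whole if a number of a shift passes 41.7 or a number of a turn 0.125, either way. A call with a gripper value outside its range is refused whole. The fingers move at their own pace and stop on an object; "newtons" is the grip in N (left out, the last holds). Time passes only in rows, so rows that do not move let the fingers close. It gives the time, the measured TCP pose, the force, the opening and the grip force at its end, in the units of the state.
- env.observe(): the state, without advancing time (a new reading comes with each control period).
- env.get_image(name): name is "scene" or "side" or "wrist"; returns a dict with "img" (420x560x3 uint8, red, green, blue), "depth" (420x560 float32, m along the optical axis (not along the pixel's ray), 0 where there is no reading), "camera_matrix" (3x3 intrinsics, pixels), "D" ([k1, k2, p1, p2, k3] as OpenCV has them; the pictures are not rectified), "world_to_cam" (4x4, takes a point from world to camera coordinates). Camera axes: x right, y down, z forward; pixel columns grow to the right and rows downward; lengths in m; the calibration is good to about 2 mm. A picture is of the moment at which its call begins.
- env.close_job(): hands the job in; it is judged then, once.
Trained networks look in a picture, given as the dict that the camera call returned (one of the last four; its "shot" number tells which), for a name from the list of things; names that differ only in an ending like _2 or _b are one class to them, and where a whole thing is asked for, a point or a joint stands for the part that bears it (a point fixed in the world has none). Each returns a list of dicts, best first, with "conf" (0 to 1); they miss things now and then, are a little off and sometimes report something else, mostly with a low value. They report only what shows in the picture. A call takes as long as a camera call. They do not tell look-alikes from the thing itself.
- env.spot_in(name, picture): "bbox" ([centre column, centre row, width, height] in pixels, round what is visible of it).
- env.spot_point(name, picture): "uv" ([column, row] in pixels: a listed point, or the origin of a listed thing).
The state is a dict: "time_s": time; "q": joint angles; "qvel": joint speeds; "joint_efforts": joint torques, N m; "position": TCP position; "tool_rot": TCP orientation; "ft_force": force on the tool from outside, world axes, zero at the start; "wrist_torque": the same for the moment, N m; "grip_width": finger opening in m; "gripper_force": force on a finger pad.
Only numpy, scipy, OpenCV 4.12 (cv2) and the standard library are available. Lean on these libraries where they do the work, as an engineer would, in place of code of your own. Each camera call takes 0.05 s, during which the arm holds its last target. There are 200 camera calls.

TASK

Set the carrier with the green lens housing into the channel of the pedal press, housing end first, and slide it under the press head until its nose rests against the yellow end stop; let go of it. Only then press the yellow pedal fully down to its stop so that the ram drives the black cap in, keep it down for about half a second, and let it come back up. Leave the carrier in place under the head and do not disturb the other things on the bench.

Things in the scene. Friction and masses are not known exactly. Their poses are not given: they have to be found in the camera images.
- press: Fixed white press, turned up to 0.2 rad. Origin on the table surface below the carrier's home origin; z up, +y = sliding direction, +x away from the robot. Steel bed: top 10 mm high, y -210 to 110. Channel between dark rails, inner faces x = -33 and 33, tops 22 high, from y -120; flared mouth y -160 to -120. Yellow end stop: face y 90, top 32 high. Pedal lies beyond the stop.
- ram_foot (a point): Centre of the steel ram's lower face (28 mm diameter) at press x 0, y 55; 78 mm above the table with the pedal up, 18.5 mm lower with it down. It hangs from the white overhanging head: y 30 to 80, x -25 to 110, underside 118 and top 183 mm above the table, column top 190, round knob on the head to 203.
- carrier: Loose carrier, about 0.37 kg. Aluminium base 180 x 60 x 12 mm; origin centre of underside, x along its length to the nose, z up. Green housing 60 x 52 x 34 mm on it, centred at x 55, top 46 high. Blue upright fin 40 (x) x 14 (y) mm at x -50, top 62 high: grip it across y. Home: origin over the press's origin, 10 mm above the table, carrier x along press +y, nose at the stop.
- fin_grip (a point): Point in the middle of the blue fin, carrier x = -50, 45 mm above the carrier's underside (17 mm below the fin's top).
- cap (a joint): Travel of the black cap (disc 36 mm diameter with a red centre, on top of the green housing, at carrier x = +55) in m: 0 = standing 12 mm proud, grows as it goes in, 0.009 = utmost. It stays where it is pushed and needs about 8 N. A full stroke of the press takes it to about 0.008.
- cap_top (a point): Centre of the cap's top face: 58 mm above the carrier's underside while raised.
- pedal (a joint): Angle of the yellow pedal with ribbed black rubber pad in rad: 0 = up, 0.35 = down at its stop. Hinge axis along press x at press y = 118 mm, 50 mm above the table. A spring returns it; pushing it at the pad takes about 4 N at the top and 10 to 15 N near the stop with a cap under the ram.
- pedal_pad (a point): Centre of the rubber pad's top face (pad 69 mm along press x by 74 mm), moves with the pedal: press y about 223 mm and 85 mm above the table when up (pad tilted 0.25 rad, outer edge high), about 47 mm above the table when down at the stop (outer edge 0.1 rad low).
- bottle: Bystander: red bottle with white cap, 52 mm diameter, 130 mm high; origin centre of underside. Stands behind the pedal.
- driver: Bystander: blue screwdriver 180 mm long lying on the table on the robot's side of the press; origin under its middle.
- barrel: Bystander: black lens barrel 100 mm long, 32 mm diameter, on a green block, 67 mm high; origin centre of underside.
- jar: Bystander: amber jar with black lid, 60 mm diameter, 70 mm high; origin centre of underside.
- flange: Bystander: aluminium flange, 70 mm diameter, 30 mm high; origin centre of underside.
There are look-alikes about, which are no part of the job. There is more than one size of the carrier; the one meant has the size given above.

How it is judged:
By the outcome, as a careful person would: the job done as asked, in the order asked, and still so for the second after the job is handed in, with the robot touching nothing.
It also fails if it takes over 53 s, if anything falls off the work surface, if the arm or the gripper's body presses on something with over 40 N, if the wrist force passes 120 N, or if a joint passes its speed limit or range.

## Working session

There is one attempt and no reset: what is moved stays moved. The work goes in short steps, Python scripts to look and compute and a tool call to move; the robot and the scene stay as the last step left them, time stands still between calls to the robot, and variables do not carry over. Pictures are saved under pics/ and viewed, at most 10 in all, crops included, and the job is handed in when it is done.

Besides the shell and the picture viewer there is one more tool, called after "Emit:" in YAML: its name, and indented under it one key for each argument. servo_tool: Moves the arm, as the interface text tells. Its arguments: {"type":"object","properties":{"deltas":{"type":"string"},"newtons":{"type":"number"}},"required":["deltas"]}

```bash
mkdir -p pics; cat > h.py <<'E'
import numpy as np, cv2
from rig import env
def world(p,uv,depth=None,z=None):
    uv=np.array(uv,float)
    n=cv2.undistortPoints(uv.reshape(1,1,2),p["camera_matrix"],np.array(p["D"],float))[0,0]
    T=np.linalg.inv(p["world_to_cam"]); r=np.array([n[0],n[1],1.0])
    if z is not None:
        d=T[:3,:3]@r; s=(z-T[2,3])/d[2]; return T[:3,3]+s*d
    if depth is None:
        u,v=np.round(uv).astype(int); w=p["depth"][v-1:v+2,u-1:u+2]; w=w[w>0]; depth=np.median(w) if len(w) else np.nan
    return T[:3,:3]@(r*depth)+T[:3,3]
def save(p,f): cv2.imwrite("pics/"+f,p["img"][...,::-1])
E
python3 - <<'E'
from h import *
np.set_printoptions(precision=3,suppress=True)
for c in ["scene","side"]:
    p=env.get_image(c); save(p,c+"0.png"); print(c,np.linalg.inv(p["world_to_cam"])[:3,3])
    for n in ["carrier","fin_grip","cap_top","ram_foot","pedal_pad","press","bottle","driver","jar","flange","barrel"]:
        for d in env.spot_point(n,p)[:4]:
            uv=d["uv"]; print(n,round(d["conf"],2),np.round(uv),world(p,uv))
E
```

```text
scene [ 1.052 -0.992  0.787]
carrier 0.95 [134. 274.] [ 0.333 -0.369  0.015]
carrier 0.78 [195. 313.] [ 0.542 -0.397  0.011]
fin_grip 0.94 [175. 313.] [ 0.538 -0.456  0.061]
fin_grip 0.71 [155. 244.] [ 0.344 -0.295  0.064]
fin_grip 0.16 [309. 192.] [0.586 0.11  0.085]
cap_top 0.9 [107. 266.] [ 0.32  -0.43   0.081]
cap_top 0.49 [203. 280.] [ 0.524 -0.338  0.057]
ram_foot 0.61 [310. 192.] [0.586 0.114 0.085]
pedal_pad 0.75 [367. 189.] [0.704 0.303 0.035]
press 0.96 [299. 224.] [0.589 0.045 0.009]
bottle 0.85 [366. 192.] [0.703 0.305 0.023]
driver 0.47 [267. 208.] [ 0.455  0.088 -0.   ]
jar 0.68 [268. 326.] [ 0.711 -0.364  0.028]
flange 0.63 [283. 158.] [0.346 0.403 0.01 ]
barrel 0.75 [315. 296.] [ 0.761 -0.226  0.027]
side [0.293 0.845 0.993]
carrier 0.94 [380. 176.] [ 0.316 -0.337  0.018]
carrier 0.62 [320. 161.] [ 0.513 -0.321  0.046]
fin_grip 0.63 [377. 176.] [ 0.325 -0.284  0.062]
fin_grip 0.61 [322. 141.] [ 0.532 -0.423  0.053]
fin_grip 0.59 [259. 250.] [0.566 0.13  0.098]
cap_top 0.72 [389. 145.] [ 0.308 -0.428  0.08 ]
cap_top 0.58 [321. 158.] [ 0.511 -0.326  0.058]
cap_top 0.5 [316. 151.] [ 0.546 -0.411  0.015]
ram_foot 0.59 [257. 248.] [0.57  0.133 0.107]
pedal_pad 0.81 [247. 303.] [0.546 0.283 0.086]
pedal_pad 0.36 [310. 399.] [0.353 0.442 0.03 ]
press 0.85 [263. 253.] [0.561 0.124 0.079]
jar 0.65 [266. 161.] [ 0.691 -0.306  0.018]
flange 0.6 [312. 399.] [0.348 0.44  0.03 ]
barrel 0.56 [241. 182.] [ 0.738 -0.186  0.013]
```

View pics/scene0.png

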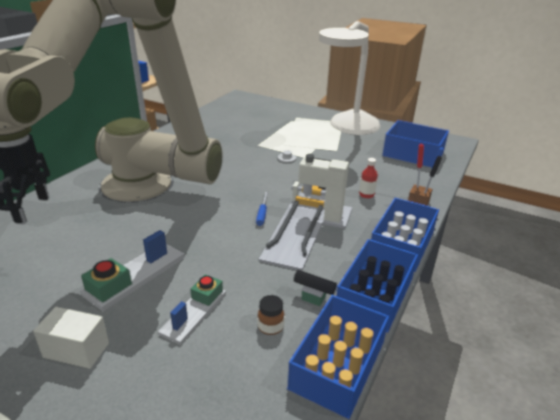

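View pics/side0.png

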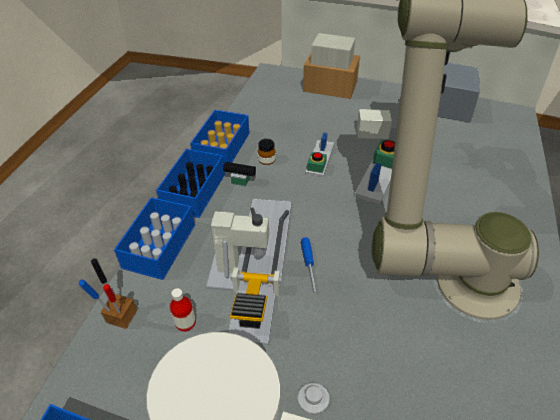

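The scene picture shows these candidates: a large carrier at (134,274) with its cap about 80 mm high, and a small one at (195,313) with its cap about 58 mm high. The stated size points to the small one. The press is at (310,200). I'll check the choice with a crop and a point cloud.

```bash
cat >> h.py <<'E'
def cloud(p):
    d=p["depth"]; v,u=np.nonzero(d>0)
    n=cv2.undistortPoints(np.stack([u,v],1).astype(float).reshape(-1,1,2),p["camera_matrix"],np.array(p["D"],float))[:,0]
    T=np.linalg.inv(p["world_to_cam"]); z=d[v,u]
    X=np.c_[n[:,0]*z,n[:,1]*z,z]@T[:3,:3].T+T[:3,3]
    hsv=cv2.cvtColor(p["img"],cv2.COLOR_RGB2HSV)[v,u].astype(int)
    return X,p["img"][v,u],hsv
def box(X,lo,hi): return np.all((X>=lo)&(X<=hi),1)
E
python3 - <<'E'
from h import *
np.set_printoptions(precision=3,suppress=True)
tiles=[]
for c in ["scene","side"]:
    p=env.get_image(c); X,C,H=cloud(p)
    for nm,lo,hi in [("B",[.46,-.52,.004],[.62,-.28,.08]),("A",[.24,-.48,.004],[.43,-.22,.1])]:
        m=box(X,lo,hi); x=X[m]; r=cv2.minAreaRect((x[:,:2]*1000).astype(np.float32)); print(c,nm,m.sum(),r, np.percentile(x[:,2],99))
        b=m&(H[:,0]>100)&(H[:,0]<130)&(H[:,1]>100)&(X[:,2]>.02); g=m&(H[:,0]>40)&(H[:,0]<95)&(H[:,1]>80)&(X[:,2]>.03)
        for k,q in [("fin",b),("green",g)]:
            if q.sum()>8: print(k,q.sum(),cv2.minAreaRect((X[q][:,:2]*1000).astype(np.float32)),X[q][:,2].min(),X[q][:,2].max())
    # press pieces
    P=box(X,[.4,-.25,-.01],[.8,.4,.25])
    for k,q in [("head z>.165",P&(X[:,2]>.165)&(X[:,2]<.195)&(X[:,1]<.25)),("yellow",P&(H[:,0]>15)&(H[:,0]<32)&(H[:,1]>150)),("bed",P&(X[:,2]>.006)&(X[:,2]<.014)),("rail",P&(X[:,2]>.017)&(X[:,2]<.026)&(C.max(1)<90))]:
        if q.sum()>8: print(k,q.sum(),cv2.minAreaRect((X[q][:,:2]*1000).astype(np.float32)),np.percentile(X[q],[1,50,99],axis=0).ravel())
    im=p["img"][...,::-1]
    tiles.append(cv2.resize(im[230:350,140:260] if c=="scene" else im[130:180,300:350],(390,390),interpolation=cv2.INTER_CUBIC))
cv2.imwrite("pics/crop1.png",np.hstack(tiles))
E
```

```text
scene B 1993 ((513.90185546875, -393.04229736328125), (97.21086883544922, 181.0633087158203), 0.8110014796257019) 0.061280565630689246
fin 253 ((533.2538452148438, -441.6195068359375), (12.979252815246582, 42.12381362915039), 1.9968080520629883) 0.020111206757137845 0.06442089167743836
green 119 ((531.7740478515625, -338.121337890625), (50.567420959472656, 57.64396286010742), 2.68329119682312) 0.03092482847162703 0.047948259813750504
scene A 3351 ((325.76263427734375, -357.33148193359375), (252.88705444335938, 90.824462890625), 81.14921569824219) 0.08562363671831341
fin 467 ((339.89935302734375, -290.438720703125), (54.30729675292969, 20.24529266357422), 79.18268585205078) 0.02103675580449149 0.08765115241213839
green 583 ((317.8736877441406, -436.3357238769531), (81.75041961669922, 68.19252014160156), 78.27225494384766) 0.03010341765065383 0.08044550231882786
head z>.165 619 ((617.2169799804688, 123.55064392089844), (134.0532989501953, 59.007144927978516), 10.868191719055176) [0.555 0.09  0.166 0.627 0.11  0.181 0.686 0.154 0.193]
yellow 62 ((575.7719116210938, 203.45358276367188), 
[... 1326 characters left out ...]
4933660384
head z>.165 1070 ((614.348388671875, 128.48587036132812), (135.80075073242188, 54.57402801513672), 10.284103393554688) [0.547 0.1   0.166 0.619 0.139 0.183 0.679 0.163 0.193]
yellow 594 ((619.2385864257812, 55.766143798828125), (107.58778381347656, 573.5970458984375), 21.324342727661133) [0.501 0.147 0.019 0.55  0.221 0.063 0.601 0.329 0.094]
bed 3355 ((605.86767578125, 61.51084899902344), (389.11114501953125, 617.9959106445312), 0.6337718367576599) [ 0.452 -0.186  0.006  0.577  0.122  0.01   0.739  0.335  0.014]
rail 471 ((592.05078125, 26.979217529296875), (162.3341827392578, 553.6868286132812), 22.988548278808594) [ 0.522 -0.192  0.017  0.559  0.065  0.022  0.764  0.303  0.026]
```

View pics/crop1.png

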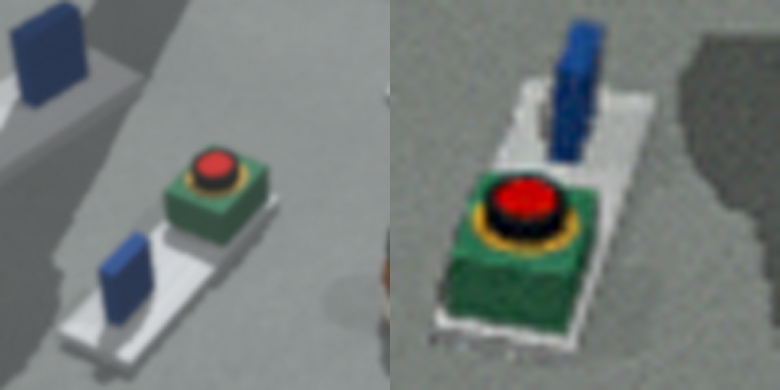

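The crop confirms it: the small carrier measures about 181 mm long with a 62 mm fin, and it already points roughly +y. The press is turned about +0.185 rad. Next I need the wrist geometry.

```bash
python3 - <<'E'
from h import *
np.set_printoptions(precision=3,suppress=True)
s=env.observe(); print(s["time_s"],s["position"],s["tool_rot"],s["grip_width"],env.grasp_offset)
p=env.get_image("wrist"); T=np.linalg.inv(p["world_to_cam"]); print(p["camera_matrix"]); R=np.array(s["tool_rot"])
print("cam in tool",R.T@(T[:3,3]-s["position"])); print(R.T@T[:3,:3])
E
```

```text
1.3 [ 0.224 -0.502  0.231] [[ 0.914  0.407  0.   ]
 [ 0.407 -0.914  0.   ]
 [ 0.    -0.    -1.   ]] 0.08559240996456889 0.0187
[[329.552   0.    276.062]
 [  0.    329.552 209.705]
 [  0.      0.      1.   ]]
cam in tool [ 0.08   0.001 -0.143]
[[-0.    -0.95  -0.311]
 [ 1.    -0.     0.   ]
 [-0.    -0.311  0.95 ]]
```

Emit:
servo_tool:
  deltas: "1 0 0 -12 0 0 -0.12;1 0 0 -12 0 0 -0.12;1 0 0 -12 0 0 -0.12;1 0 0 -12 0 0 -0.12;1 0 0 -12 0 0 -0.12;1 0 0 -12 0 0 -0.12;1 0 0 -12 0 0 -0.12;1 0 0 -12 0 0 -0.12"

```text
time_s: 2.02
position: [0.2236, -0.5024, 0.3279]
tool_rot: [[0.185, 0.983, -0.0], [0.983, -0.185, 0.0], [0.0, -0.0, -1.0]]
ft_force: [-0.2, 0.3, 0.3]
grip_width: 0.0856
gripper_force: 0.0
```

Emit:
servo_tool:
  deltas: "1 0 0 0 0 0 -0.1;1 0 0 0 0 0 -0.1;1 0 0 0 0 0.117 0;1 0 0 0 0 0.117 0;1 0 0 0 0 0.117 0;1 26 23 14 0 0 0;1 26 23 14 0 0 0;1 26 23 14 0 0 0"

```text
time_s: 2.68
position: [0.2925, -0.4138, 0.3134]
tool_rot: [[-0.006, 1.0, -0.003], [0.938, 0.006, 0.346], [0.346, -0.001, -0.938]]
ft_force: [0.5, -0.1, 0.7]
grip_width: 0.0853
gripper_force: 0.0
```

Emit:
servo_tool:
  deltas: "1 26 23 14 0 0 0;1 26 23 14 0 0 0;1 26 23 14 0 0 0;1 26 23 14 0 0 0;1 26 23 14 0 0 0;1 26 23 14 0 0 0;1 26 23 14 0 0 0;1 26 23 14 0 0 0"

```text
time_s: 3.35
position: [0.4749, -0.1773, 0.281]
tool_rot: [[-0.007, 1.0, -0.003], [0.939, 0.008, 0.344], [0.344, 0.0, -0.939]]
ft_force: [0.8, -0.1, 0.3]
grip_width: 0.0858
gripper_force: 0.0
```

Emit:
servo_tool:
  deltas: "1 26 23 14 0 0 0;1 26 23 14 0 0 0;1 26 23 14 0 0 0;1 26 23 14 0 0 0;1 26 23 14 0 0 0;1 0 0 0 0 0 0;1 0 0 0 0 0 0"

```text
time_s: 3.93
position: [0.5882, -0.0304, 0.2594]
tool_rot: [[-0.01, 1.0, -0.005], [0.939, 0.011, 0.344], [0.344, -0.001, -0.939]]
ft_force: [-0.0, -0.2, 0.2]
grip_width: 0.0855
gripper_force: 0.0
```

```bash
python3 - <<'E'
from h import *
np.set_printoptions(precision=3,suppress=True)
s=env.observe(); print(s["time_s"],s["position"],s["tool_rot"],s["q"])
p=env.get_image("wrist"); save(p,"wpress.png"); np.savez("wpress.npz",**{k:np.array(p[k]) for k in ["img","depth","camera_matrix","D","world_to_cam"]})
print(np.linalg.inv(p["world_to_cam"])[:3,3])
for n in ["press","ram_foot"]:
    for d in env.spot_point(n,p)[:2]: print(n,d["conf"],np.round(d["uv"]),world(p,d["uv"]),world(p,d["uv"],z=0.))
E
```

```text
3.9333 [ 0.588 -0.03   0.259] [[-0.01   1.    -0.005]
 [ 0.939  0.011  0.344]
 [ 0.344 -0.001 -0.939]] [-22.677  26.628  64.357  18.537  96.93  -22.326]
[ 0.588 -0.005  0.421]
press 0.72 [276. 170.] [0.588 0.058 0.01 ] [0.588 0.06  0.   ]
ram_foot 0.49 [263. 102.] [0.576 0.092 0.154] [0.57  0.149 0.   ]
```

View pics/wpress.png

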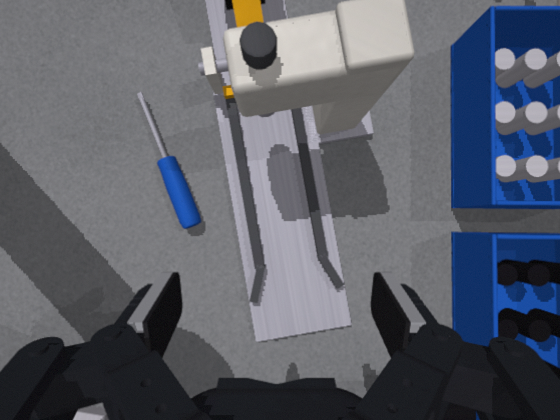

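The view shows the channel with its mouth at about (255,300)–(340,285), the bed's near corners at about (257,341) and (350,325), and the head at (320,50). I'll fit the press pose from it.

```bash
python3 - <<'E'
from h import *
np.set_printoptions(precision=4,suppress=True)
p=dict(np.load("wpress.npz")); X,C,H=cloud(p)
# channel edges: per pixel row, dark strip -> bright bed
g=cv2.cvtColor(p["img"],cv2.COLOR_RGB2GRAY).astype(int)
L=[];Rr=[];LO=[];RO=[]
for r in range(120,262,4):
    a=g[r,205:345]
    # left rail: darkest column within 225..275
    c0=int(225+(r-110)*0.21); s=g[r,c0-8:c0+25]; d=np.diff(s); j=np.argmax(d)
    L.append(world(p,(c0-8+j+.5,r),z=.010))
    j2=np.argmin(d[:j+1]); LO.append(world(p,(c0-8+j2+.5,r),z=.022))
L=np.array(L);LO=np.array(LO)
def fit(P):
    k=np.ones(len(P),bool)
    for _ in range(4):
        q=np.polyfit(P[k,1],P[k,0],1); e=P[:,0]-np.polyval(q,P[:,1]); k=abs(e)<.0015
    return q,k.sum(),len(P)
print("L inner",fit(L)); print("L outer top",fit(LO))
# depth-based: rail tops z
m=(X[:,2]>.018)&(X[:,2]<.026)&box(X,[.5,-.14,0],[.68,.09,.1]); P=X[m]
a=.187;u=np.array([np.cos(a),np.sin(a)]); t=P[:,:2]@u
print(np.histogram(t,bins=np.arange(.5,.66,.004)))
for lo,hi,z in [((250,330),(264,350),.01),((340,312),(358,335),.01)]: pass
for uv in [(257,341),(350,325)]: print("corner",world(p,uv,z=.01))
m=(X[:,2]>.17)&(X[:,2]<.187)&box(X,[.5,.05,0],[.66,.3,.3]); print("head",m.sum(),cv2.minAreaRect((X[m][:,:2]*1000).astype(np.float32)))
m=(X[:,2]>.006)&(X[:,2]<.014)&(X[:,1]<-.05)&(X[:,1]>-.2)&(C.min(1)>130);P=X[m]; 
t=P[:,:2]@u; n=P[:,:2]@[-u[1],u[0]]; print("bed t",np.percentile(t,[.5,50,99.5]),"n",np.percentile(n,[.2,1,5]))
E
```

```text
L inner (array([-0.1859,  0.5636]), np.int64(36), 36)
L outer top (array([-0.1881,  0.551 ]), np.int64(36), 36)
(array([  0,   0,   0,   0,   0,   0,   0,  14,  44,  71, 317, 477, 439,
       208,   0,   0,   0,   0,   0,   0,   0,   0,   0,   0,   0,   0,
         0,   0,   0,  73, 403, 425, 420,  75,  52,  19,   1,   0,   0,
         0]), array([0.5  , 0.504, 0.508, 0.512, 0.516, 0.52 , 0.524, 0.528, 0.532,
       0.536, 0.54 , 0.544, 0.548, 0.552, 0.556, 0.56 , 0.564, 0.568,
       0.572, 0.576, 0.58 , 0.584, 0.588, 0.592, 0.596, 0.6  , 0.604,
       0.608, 0.612, 0.616, 0.62 , 0.624, 0.628, 0.632, 0.636, 0.64 ,
       0.644, 0.648, 0.652, 0.656, 0.66 ]))
corner [ 0.5663 -0.1529  0.01  ]
corner [ 0.6805 -0.1322  0.01  ]
head 7077 ((602.4561157226562, 121.66642761230469), (107.69574737548828, 49.85052490234375), 10.771395683288574)
bed t [0.5272 0.5842 0.6453] n [-0.2554 -0.2548 -0.2515]
```

Emit:
servo_tool:
  deltas: "1 -33 -5 -12 0 0 0;1 -33 -5 -12 0 0 0;1 -33 -5 -12 0 0 0;1 -33 -5 -12 0 0 0;1 -33 -5 -12 0 0 0;1 -33 -5 -12 0 0 0"

```text
time_s: 4.58
position: [0.5582, -0.2457, 0.26]
tool_rot: [[-0.006, 1.0, -0.002], [0.939, 0.006, 0.343], [0.343, 0.0, -0.939]]
ft_force: [0.7, 1.3, -0.5]
grip_width: 0.0852
gripper_force: 0.0
```

Emit:
servo_tool:
  deltas: "1 -33 -5 -12 0 0 0;1 -33 -5 -12 0 0 0;1 -33 -5 -12 0 0 0;1 -33 -5 -12 0 0 0;1 -33 -5 -12 0 0 0;1 -33 -5 -12 0 0 0;1 0 0 0 0 0 0;1 0 0 0 0 0 0"

```text
time_s: 5.25
position: [0.5294, -0.4565, 0.258]
tool_rot: [[-0.003, 1.0, -0.002], [0.939, 0.004, 0.345], [0.345, -0.001, -0.939]]
ft_force: [0.3, -0.3, -0.3]
grip_width: 0.0854
gripper_force: 0.0
```

```bash
python3 - <<'E'
from h import *
np.set_printoptions(precision=4,suppress=True)
s=env.observe(); print(s["time_s"],s["position"],s["tool_rot"],s["q"])
p=env.get_image("wrist"); save(p,"wcar.png"); X,C,H=cloud(p)
for n in ["fin_grip","cap_top"]:
    for d in env.spot_point(n,p)[:2]: print(n,d["conf"],np.round(d["uv"]),world(p,d["uv"]),world(p,d["uv"],z={"fin_grip":.045,"cap_top":.058}[n]))
m=box(X,[.45,-.54,.008],[.62,-.28,.07]); R=lambda q:cv2.minAreaRect((X[q][:,:2]*1000).astype(np.float32))
sat=H[:,1]
print("all",R(m&(X[:,2]<.016)))
print("fin top",R(m&(X[:,2]>.057)&(H[:,0]>95)&(H[:,0]<135)&(sat>90)))
print("green top",R(m&(X[:,2]>.042)&(X[:,2]<.05)&(H[:,0]>40)&(H[:,0]<95)&(sat>60)))
print("red",X[m&((H[:,0]<8)|(H[:,0]>172))&(sat>150)&(X[:,2]>.05)].mean(0))
E
```

```text
5.25 [ 0.5294 -0.4565  0.258 ] [[-0.0031  1.     -0.0018]
 [ 0.9387  0.0035  0.3447]
 [ 0.3447 -0.0006 -0.9387]] [-54.7094  45.8874  28.4202  13.4357 121.7202 -49.429 ]
fin_grip 0.77 [276. 225.] [ 0.5299 -0.436   0.0619] [ 0.5299 -0.4363  0.045 ]
cap_top 0.73 [ 64. 221.] [ 0.3128 -0.4319  0.0818] [ 0.2976 -0.4319  0.058 ]
cap_top 0.66 [273. 135.] [ 0.5254 -0.3366  0.0579] [ 0.5254 -0.3366  0.058 ]
all ((530.8203125, -391.416748046875), (59.9961051940918, 179.13656616210938), 1.0619620084762573)
fin top ((530.9405517578125, -406.7281188964844), (11.96876335144043, 107.56448364257812), 0.2277214080095291)
green top ((529.0247802734375, -336.7974853515625), (50.56548309326172, 59.26443099975586), 0.21731610596179962)
red [ 0.5292 -0.3368  0.0584]
```

View pics/wcar.png

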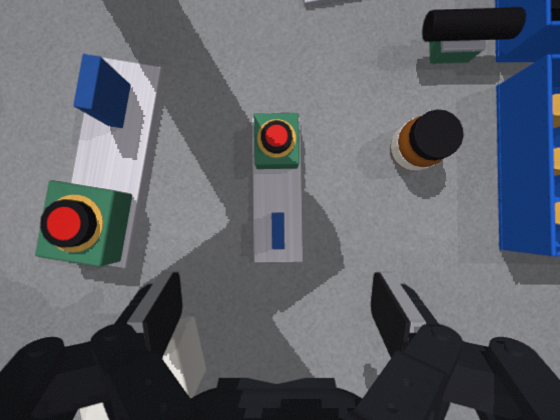

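The small carrier is centred at (276,190) with its fin at (277,230), and the measured sizes fit (60 x 179). Descending now.

Emit:
servo_tool:
  deltas: "1 -8 0 28 0 0 0;1 -8 0 28 0 0 0;1 -8 0 28 0 0 0;1 -8 0 28 0 0 0;1 -8 0 28 0 0 0;1 -8 0 28 0 0 0;1 -8 0 28 0 0 0;1 -6 2 25 0 0 -0.012"

```text
time_s: 6.07
position: [0.5331, -0.4345, 0.0296]
tool_rot: [[-0.02, 1.0, -0.003], [0.939, 0.02, 0.344], [0.344, 0.004, -0.939]]
ft_force: [-0.1, 0.3, -0.0]
grip_width: 0.0859
gripper_force: 0.0
```

Emit:
servo_tool:
  deltas: "0.4 0 0 0 0 0 0;0.2 0 0 0 0 0 0;0 0 0 0 0 0 0;0 0 0 0 0 0 0;0 0 0 0 0 0 0;0 0 0 0 0 0 0"
  newtons: 50

```text
time_s: 6.57
position: [0.5331, -0.4365, 0.0319]
tool_rot: [[-0.02, 1.0, -0.002], [0.94, 0.019, 0.342], [0.342, 0.005, -0.94]]
ft_force: [-2.0, 0.6, 12.2]
grip_width: 0.0134
gripper_force: 48.3
```

Emit:
servo_tool:
  deltas: "0 0 0 0 0 0 0;0 3 0 -9 0 0 0;0 7 0 -19 0 0 0;0 10 0 -28 0 0 0;0 10 0 -28 0 0 0;0 10 0 -28 0 0 0;0 0 0 0 0 0 0;0 0 0 0 0 0 0"
  newtons: 90

```text
time_s: 7.23
position: [0.5329, -0.4373, 0.1506]
tool_rot: [[-0.02, 1.0, -0.001], [0.94, 0.019, 0.341], [0.341, 0.006, -0.94]]
ft_force: [-0.6, -1.3, -4.7]
grip_width: 0.0126
gripper_force: 88.1
```

```bash
cat > car.py <<'E'
from h import *
np.set_printoptions(precision=4,suppress=True)
s=env.observe(); print(s["time_s"],s["position"],s["tool_rot"],s["grip_width"],s["ft_force"],s["q"])
p=env.get_image("wrist"); X,C,H=cloud(p); P=np.array(s["position"]);R=np.array(s["tool_rot"])
Y=(X-P)@R; m=box(Y,[-.05,-.05,-.09],[.2,.05,.08]); sat=H[:,1]
g=m&(H[:,0]>40)&(H[:,0]<95)&(sat>60); zz=X[g][:,2]; top=np.percentile(zz,95)
g2=g&(X[:,2]>top-.006); A=np.c_[X[g2],np.ones(g2.sum())]
c=X[g2].mean(0); n=np.linalg.svd(X[g2]-c)[2][2]; n*=np.sign(n[2])
print("green top rect",cv2.minAreaRect((X[g2][:,:2]*1000).astype(np.float32)),"n",n,"z",c[2],"npts",g2.sum())
r=m&((H[:,0]<8)|(H[:,0]>172))&(sat>150); print("red world",np.median(X[r],0),"tool",np.median(Y[r],0))
b=m&(H[:,0]>95)&(H[:,0]<135)&(sat>90)&(X[:,2]>top); print("fin world",np.median(X[b],0),b.sum())
E
python3 car.py
```

```text
7.2333 [ 0.5329 -0.4373  0.1506] [[-0.0201  0.9998 -0.0009]
 [ 0.9398  0.0192  0.3411]
 [ 0.341   0.006  -0.94  ]] 0.012591796395184969 [-0.6047 -1.2666 -4.666 ] [-53.5972  46.4867  44.2133  12.0664 105.2808 -53.205 ]
green top rect ((530.4163818359375, -339.0777587890625), (51.32124328613281, 57.67060470581055), 1.2541346549987793) n [-0.0062 -0.019   0.9998] z 0.16418829079679018 npts 6268
red world [ 0.5303 -0.3372  0.1765] tool [ 0.103  -0.0004  0.0098]
fin world [ 0.5328 -0.441   0.1805] 3556
```

Emit:
servo_tool:
  deltas: "0 0 0 0 0.0278 0 -0.0765;0 0 0 0 0.0278 0 -0.0765;0 12 9 4.5 0 0 0;0 25 18 9 0 0 0;0 25 18 9 0 0 0;0 25 18 9 0 0 0;0 25 18 9 0 0 0;0 25 18 9 0 0 0"

```text
time_s: 7.95
position: [0.6037, -0.273, 0.1484]
tool_rot: [[-0.169, 0.984, -0.06], [0.923, 0.179, 0.341], [0.346, 0.002, -0.938]]
ft_force: [0.0, -0.4, -4.6]
grip_width: 0.0131
gripper_force: 88.1
```

Emit:
servo_tool:
  deltas: "0 25 18 9 0 0 0;0 25 18 9 0 0 0;0 13 9 4.5 0 0 0;0 0 0 0 0 0 0;0 0 0 0 0 0 0"

```text
time_s: 8.37
position: [0.6356, -0.2005, 0.1496]
tool_rot: [[-0.171, 0.983, -0.06], [0.923, 0.182, 0.339], [0.344, 0.002, -0.939]]
ft_force: [-0.3, -0.3, -4.6]
grip_width: 0.0131
gripper_force: 88.1
```

```bash
cat >> car.py <<'E'
O=np.array([.5853,.0638]);U=np.array([.983,.184]);V=np.array([-.184,.983])
pr=lambda q:np.array([(q[:2]-O)@U,(q[:2]-O)@V,q[2]])
print("press frame: tcp",pr(P),"red",pr(np.median(X[r],0)),"fin",pr(np.median(X[b],0)),"tool yaw off",np.arctan2(R[1,0],R[0,0])-np.pi/2-.185)
q=cv2.minAreaRect((X[g2][:,:2]*1000).astype(np.float32)); print("housing ang-press",q[2]-10.6, pr(np.r_[np.array(q[0])/1000,0]))
E
cat > bar.py <<'E'
from h import *
p=env.get_image("scene");X,C,H=cloud(p)
m=(C.max(1)<60)&box(X,[.6,-.3,.03],[.85,-.1,.08]);print("barrel",np.percentile(X[m],[1,99],axis=0))
E
python3 car.py; python3 bar.py
```

```text
8.3667 [ 0.6356 -0.2005  0.1496] [[-0.1714  0.9833 -0.0603]
 [ 0.9231  0.1817  0.339 ]
 [ 0.3443  0.0025 -0.9388]] 0.013088570679693106 [-0.3174 -0.3274 -4.5726] [-33.3483  42.4319  52.8955  14.6475  98.5408 -43.427 ]
green top rect ((617.2249145507812, -103.98834228515625), (51.79742431640625, 57.652774810791016), 10.489483833312988) n [ 0.0016 -0.0214  0.9998] z 0.1636009287355881 npts 6263
red world [ 0.6167 -0.1023  0.176 ] tool [ 0.103  -0.0006  0.0097]
fin world [ 0.636  -0.2043  0.1796] 3569
press frame: tcp [ 0.0008 -0.2691  0.1496] red [ 0.0003 -0.1691  0.176 ] fin [ 0.0006 -0.2729  0.1796] tool yaw off -0.0013620070706658605
housing ang-press -0.11051616668701136 [ 0.0005 -0.1708  0.    ]
barrel [[ 0.7053604  -0.22442797  0.03301101]
 [ 0.84935807 -0.11658769  0.06699779]]
```

Emit:
servo_tool:
  deltas: "0 -9 0 24 0 0 0;0 -9 0 24 0 0 0;0 -9 0 24 0 0 0;0 -8 0 23 0 0 0;0 0 0 0 0 0 0;0 0 0 0 0 0 0"

```text
time_s: 8.97
position: [0.6356, -0.2027, 0.0488]
tool_rot: [[-0.169, 0.984, -0.06], [0.923, 0.179, 0.34], [0.345, 0.003, -0.939]]
ft_force: [0.6, -0.2, -3.0]
grip_width: 0.0126
gripper_force: 88.2
```

```bash
sed -i 's/^P=np/P=np/' car.py; python3 car.py; python3 - <<'E'
from h import *
save(env.get_image("side"),"side1.png")
E
```

```text
8.9667 [ 0.6356 -0.2027  0.0488] [[-0.1691  0.9838 -0.0595]
 [ 0.9233  0.1793  0.3398]
 [ 0.3449  0.0025 -0.9386]] 0.012623763443262851 [ 0.5774 -0.2261 -3.0149] [-33.5222  47.7282  59.2354  14.5171  87.3101 -46.3858]
green top rect ((618.9076538085938, -151.12625122070312), (58.67924499511719, 152.88755798339844), 2.7384119033813477) n [ 0.0021 -0.0094  1.    ] z 0.06290896119752735 npts 6301
red world [ 0.6169 -0.1046  0.0752] tool [ 0.103  -0.0006  0.0096]
fin world [ 0.636  -0.2066  0.0787] 3599
press frame: tcp [ 0.0004 -0.2713  0.0488] red [ 0.0001 -0.1713  0.0752] fin [ 0.0001 -0.2751  0.0787] tool yaw off -0.003816449427467672
housing ang-press -7.861588096618652 [-0.0065 -0.2175  0.    ]
```

Emit:
servo_tool:
  deltas: "0 -1.4 0 3.8 0 0 0;0 11.3 0 4.1 0 0 0;0 11.3 0 4.1 0 0 0;0 11.3 0 4.1 0 0 0;0 11.3 0 4.1 0 0 0;0 11.3 0 4.1 0 0 0;0 0 0 0 0 0 0"

```text
time_s: 9.65
position: [0.6249, -0.1396, 0.0461]
tool_rot: [[-0.174, 0.983, -0.06], [0.923, 0.184, 0.339], [0.344, 0.004, -0.939]]
ft_force: [-0.1, 0.9, -4.3]
grip_width: 0.0127
gripper_force: 88.3
```

```bash
python3 car.py | grep -v green
```

```text
9.65 [ 0.6249 -0.1396  0.0461] [[-0.1737  0.983  -0.0596]
 [ 0.9226  0.1836  0.3392]
 [ 0.3443  0.0039 -0.9388]] 0.012711468756431525 [-0.1132  0.9169 -4.2634] [-29.4772  44.8977  66.2762  15.5685  82.2355 -44.0375]
red world [ 0.6058 -0.0413  0.0724] tool [ 0.103  -0.0006  0.0097]
fin world [ 0.6252 -0.1436  0.076 ] 3641
press frame: tcp [ 0.0015 -0.2072  0.0461] red [ 0.0008 -0.1071  0.0724] fin [ 0.001  -0.2113  0.076 ] tool yaw off 0.0011132871178179404
housing ang-press -9.625832653045654 [-0.0081 -0.1596  0.    ]
```

Emit:
servo_tool:
  deltas: "0 16 -0.1 6 0 0 0;0 16 -0.1 6 0 0 0;0 16 -0.1 6 0 0 0;0 16 -0.1 6 0 0 0;0 16 -0.1 6 0 0 0;0 16 -0.1 6 0 0 0;0 16 -0.1 6 0 0 0;0 16 -0.1 6 0 0 0"

```text
time_s: 10.37
position: [0.5996, -0.007, 0.0445]
tool_rot: [[-0.172, 0.983, -0.058], [0.923, 0.181, 0.338], [0.343, 0.005, -0.939]]
ft_force: [0.8, -0.1, -5.3]
grip_width: 0.0128
gripper_force: 88.4
```

```bash
python3 car.py | grep -v green
```

```text
10.3667 [ 0.5996 -0.007   0.0445] [[-0.1717  0.9835 -0.0579]
 [ 0.9235  0.1811  0.3382]
 [ 0.3431  0.0046 -0.9393]] 0.012814852185937486 [ 0.7748 -0.1196 -5.2581] [-19.5987  40.257   77.294   18.1916  73.4096 -36.9969]
red world [0.5807 0.0913 0.0707] tool [ 0.103  -0.0006  0.0097]
fin world [ 0.6    -0.0107  0.0745] 3557
press frame: tcp [ 0.001  -0.0722  0.0445] red [0.0006 0.0279 0.0707] fin [ 0.0008 -0.076   0.0745] tool yaw off -0.0011961161817936605
housing ang-press -0.04407844543456996 [0.0008 0.026  0.    ]
```

Emit:
servo_tool:
  deltas: "0 5 0 2.2 0 0 0;0 5 0 2.2 0 0 0;0 5 0 2.2 0 0 0;0 5 0 2.2 0 0 0;0 0 0 0 0 0 0;0 0 0 0 0 0 0"

```text
time_s: 10.92
position: [0.596, 0.013, 0.0431]
tool_rot: [[-0.172, 0.983, -0.058], [0.923, 0.181, 0.338], [0.343, 0.004, -0.939]]
ft_force: [0.5, -0.1, -3.6]
grip_width: 0.0125
gripper_force: 88.3
```

Emit:
servo_tool:
  deltas: "0 1.5 0 0.6 0 0 0;0 1.5 0 0.6 0 0 0;0 0 0 0 0 0 0"

```text
time_s: 11.17
position: [0.5953, 0.0161, 0.0429]
tool_rot: [[-0.171, 0.983, -0.058], [0.923, 0.181, 0.338], [0.343, 0.004, -0.939]]
ft_force: [-0.6, 0.3, -3.2]
grip_width: 0.0129
gripper_force: 88.3
```

Emit:
servo_tool:
  deltas: "0 1.5 0 0.6 0 0 0;0 1 0 0.4 0 0 0;0 0 0 0 0 0 0"

```text
time_s: 11.42
position: [0.5948, 0.0189, 0.0429]
tool_rot: [[-0.172, 0.983, -0.058], [0.923, 0.181, 0.338], [0.343, 0.004, -0.939]]
ft_force: [-0.2, -0.7, -4.3]
grip_width: 0.0132
gripper_force: 88.3
```

Emit:
servo_tool:
  deltas: "0 0.6 0 1 0 0 0;0 0.9 0 0.4 0 0 0;0 0 0 0 0 0 0"

```text
time_s: 11.67
position: [0.595, 0.0195, 0.0424]
tool_rot: [[-0.172, 0.983, -0.057], [0.924, 0.181, 0.336], [0.341, 0.005, -0.94]]
ft_force: [0.2, -5.3, -2.5]
grip_width: 0.0129
gripper_force: 89.1
```

Emit:
servo_tool:
  deltas: "0 0.9 0 0.4 0 0 0;0 0.9 0 0.4 0 0 0;0 0 0 0 0 0 0"

```text
time_s: 11.92
position: [0.5951, 0.0196, 0.0427]
tool_rot: [[-0.172, 0.984, -0.055], [0.925, 0.181, 0.333], [0.338, 0.006, -0.941]]
ft_force: [-1.3, -14.6, 1.7]
grip_width: 0.0128
gripper_force: 89.8
```

Emit:
servo_tool:
  deltas: "0.5 0 0 0 0 0 0;0.5 0 0 0 0 0 0;0.5 0 0 0 0 0 0;0.5 0 0 0 0 0 0"

```text
time_s: 12.25
position: [0.5942, 0.0229, 0.0421]
tool_rot: [[-0.172, 0.983, -0.058], [0.923, 0.181, 0.339], [0.343, 0.005, -0.939]]
ft_force: [0.3, 1.4, -0.2]
grip_width: 0.0427
gripper_force: 0.0
```

Emit:
servo_tool:
  deltas: "0.5 -5 0 -10 0 0 0;0.5 0 0 -20 0 0 0;0.5 0 0 -30 0 0 0;0.5 0 0 -30 0 0 0;0.5 0 0 -30 0 0 0;0.5 0 0 -30 0 0 0;0.5 0 0 0 0 0 0;0.5 0 0 0 0 0 0"

```text
time_s: 12.92
position: [0.6043, -0.0338, 0.1829]
tool_rot: [[-0.172, 0.984, -0.054], [0.924, 0.18, 0.337], [0.341, 0.008, -0.94]]
ft_force: [0.2, -0.6, -1.0]
grip_width: 0.0431
gripper_force: 0.0
```

```bash
python3 - <<'E'
from h import *
np.set_printoptions(precision=4,suppress=True)
O=np.array([.5853,.0638]);U=np.array([.983,.184]);V=np.array([-.184,.983])
s=env.observe(); print(s["time_s"],s["position"],s["tool_rot"],s["ft_force"])
p=env.get_image("wrist"); save(p,"wplaced.png"); X,C,H=cloud(p); q=np.c_[(X[:,:2]-O)@U,(X[:,:2]-O)@V,X[:,2]]
m=box(q,[-.04,-.15,.004],[.04,.1,.08])
b=m&(H[:,0]>95)&(H[:,0]<135)&(H[:,1]>90)&(q[:,2]>.062); print("fin top",q[b].mean(0),np.percentile(q[b],[1,99],axis=0))
g=m&(H[:,0]>40)&(H[:,0]<95)&(H[:,1]>60)&(q[:,2]>.05); print("green",np.percentile(q[g],[1,99],axis=0))
a=m&(q[:,1]<-.03)&(q[:,2]>.018)&(q[:,2]<.027)&(abs(q[:,0])<.031); print("base",np.percentile(q[a],[.5,50,99.5],axis=0))
p=env.get_image("side"); save(p,"side2.png")
for d in env.spot_point("pedal_pad",p)[:2]:
    w=world(p,d["uv"]); print("pad",d["conf"],w,(w[:2]-O)@U,(w[:2]-O)@V)
X,C,H=cloud(p); q=np.c_[(X[:,:2]-O)@U,(X[:,:2]-O)@V,X[:,2]]; k=box(q,[-.06,.15,.06],[.06,.28,.12])&(C.max(1)<80); print("padcloud",k.sum(),np.percentile(q[k],[2,50,98],axis=0))
E
```

```text
12.9167 [ 0.6043 -0.0338  0.1829] [[-0.172   0.9836 -0.0544]
 [ 0.9241  0.1802  0.337 ]
 [ 0.3413  0.0076 -0.9399]] [ 0.2387 -0.6172 -1.0388]
fin top [ 0.0016 -0.049   0.0718] [[-0.005  -0.0697  0.0665]
 [ 0.0084  0.0406  0.0735]]
green [[-0.0235  0.0243  0.0511]
 [ 0.0261  0.0601  0.0576]]
base [[-0.0273 -0.0895  0.02  ]
 [ 0.0001 -0.0641  0.022 ]
 [ 0.0306 -0.0306  0.0238]]
pad 0.63 [0.5439 0.2809 0.0852] -0.0007320622361875542 0.22103931056166362
padcloud 403 [[-0.0357  0.192   0.0785]
 [-0.0042  0.2304  0.0885]
 [ 0.0298  0.2605  0.0961]]
```

View pics/wplaced.png

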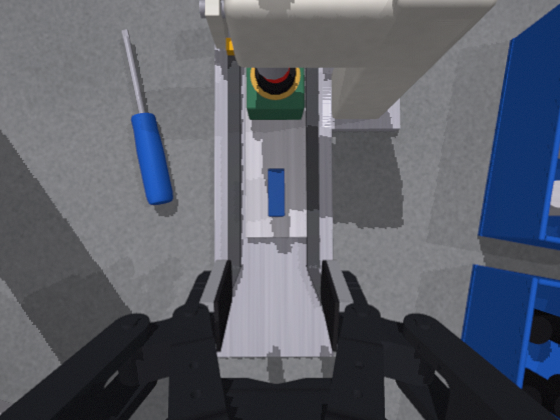

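The picture shows the carrier seated in the channel with its housing under the head and its rear edge at y -89.5 mm, which is home. Now for the pedal: up, over the head and down, with the gripper shut.

Emit:
servo_tool:
  deltas: "0.3 11 0 -31 0 0 0;0 11 0 -31 0 0 0;0 12 0 -32 0 0 0;0 0 0 0 0 -0.116 0;0 0 0 0 0 -0.116 0;0 0 0 0 0 -0.116 0;0 0 0 0 0 0 0"
  newtons: 30

```text
time_s: 13.65
position: [0.6028, -0.0304, 0.2812]
tool_rot: [[-0.185, 0.983, 0.005], [0.983, 0.185, -0.001], [-0.002, 0.004, -1.0]]
ft_force: [-0.5, 0.6, -0.8]
grip_width: -0.0002
gripper_force: 0.0
```

Emit:
servo_tool:
  deltas: "0 20 0 0 0 0 0;0 38 0 0 0 0 0;0 38 0 0 0 0 0;0 38 0 0 0 0 0;0 38 0 0 0 0 0;0 38 0 0 0 0 0;0 38 0 0 0 0 0;0 38 0 0 0 0 0"

```text
time_s: 14.32
position: [0.5508, 0.2497, 0.2806]
tool_rot: [[-0.181, 0.983, -0.0], [0.983, 0.181, 0.005], [0.005, 0.001, -1.0]]
ft_force: [0.1, -0.2, -0.2]
grip_width: -0.0001
gripper_force: 0.0
```

Emit:
servo_tool:
  deltas: "0 25 0 0 0 0 0;0 15 0 0 0 0 0;0 0 0 0 0 0 0;0 0 0 0 0 0 0"

```text
time_s: 14.65
position: [0.5444, 0.287, 0.281]
tool_rot: [[-0.182, 0.983, 0.002], [0.983, 0.182, 0.003], [0.003, 0.002, -1.0]]
ft_force: [0.9, -0.2, -1.3]
grip_width: -0.0001
gripper_force: 0.0
```

Emit:
servo_tool:
  deltas: "0 0 0 30 0 0 0;0 0 0 36 0 0 0;0 0 0 36 0 0 0;0 0 0 36 0 0 0;0 0 0 30 0 0 0;0 0 0 12 0 0 0;0 0 0 0 0 0 0;0 0 0 0 0 0 0"

```text
time_s: 15.32
position: [0.5457, 0.2865, 0.1019]
tool_rot: [[-0.179, 0.984, 0.003], [0.984, 0.179, 0.003], [0.002, 0.004, -1.0]]
ft_force: [0.2, -0.5, 0.3]
grip_width: 0.0002
gripper_force: 0.0
```

Emit:
servo_tool:
  deltas: "0 0 0 4 0 0 0;0 0 0 5 0 0 0;0 0 0 5 0 0 0;0 0 0 5 0 0 0;0 0 0 5 0 0 0;0 0 0 5 0 0 0;0 0 0 0 0 0 0"

```text
time_s: 15.9
position: [0.5452, 0.2883, 0.0722]
tool_rot: [[-0.181, 0.983, 0.004], [0.983, 0.181, 0.003], [0.003, 0.005, -1.0]]
ft_force: [-0.3, 2.3, 4.1]
grip_width: 0.0001
gripper_force: 2.1
```

Pad contact. I'll keep pressing in small steps.

Emit:
servo_tool:
  deltas: "0 0 0 4 0 0 0;0 0 0 4 0 0 0;0 0 0 4 0 0 0;0 0 0 4 0 0 0;0 0 0 0 0 0 0"

```text
time_s: 16.32
position: [0.5452, 0.2892, 0.0573]
tool_rot: [[-0.181, 0.983, 0.005], [0.983, 0.181, 0.005], [0.004, 0.006, -1.0]]
ft_force: [-1.1, 4.7, 6.6]
grip_width: -0.0004
gripper_force: 3.4
```

Emit:
servo_tool:
  deltas: "0 0 0 3 0 0 0;0 0 0 3 0 0 0;0 0 0 0 0 0 0"

```text
time_s: 16.57
position: [0.5453, 0.2893, 0.0517]
tool_rot: [[-0.181, 0.983, 0.005], [0.983, 0.181, 0.005], [0.004, 0.006, -1.0]]
ft_force: [-1.7, 5.3, 8.0]
grip_width: 0.0
gripper_force: 4.1
```

Emit:
servo_tool:
  deltas: "0 0 0 2.5 0 0 0;0 0 0 2 0 0 0;0 0 0 0 0 0 0"

```text
time_s: 16.82
position: [0.5453, 0.2893, 0.0475]
tool_rot: [[-0.182, 0.983, 0.005], [0.983, 0.181, 0.005], [0.004, 0.006, -1.0]]
ft_force: [-4.2, 6.4, 10.7]
grip_width: -0.0003
gripper_force: 5.2
```

Emit:
servo_tool:
  deltas: "0 0 0 2 0 0 0;0 0 0 1.5 0 0 0;0 0 0 0 0 0 0"

```text
time_s: 17.07
position: [0.5455, 0.2894, 0.0468]
tool_rot: [[-0.182, 0.983, 0.007], [0.983, 0.182, 0.005], [0.004, 0.008, -1.0]]
ft_force: [-10.1, 2.3, 31.1]
grip_width: -0.0002
gripper_force: 15.5
```

Emit:
servo_tool:
  deltas: "0 0 0 1.5 0 0 0;0 0 0 0 0 0 0"

```text
time_s: 17.23
position: [0.5456, 0.2894, 0.0465]
tool_rot: [[-0.182, 0.983, 0.008], [0.983, 0.182, 0.006], [0.004, 0.009, -1.0]]
ft_force: [-14.0, 3.0, 40.4]
grip_width: 0.0001
gripper_force: 20.1
```

Emit:
servo_tool:
  deltas: "0 0 0 -1.2 0 0 0;0 0 0 0 0 0 0;0 0 0 0 0 0 0;0 0 0 0 0 0 0;0 0 0 0 0 0 0;0 0 0 0 0 0 0"

```text
time_s: 17.73
position: [0.5455, 0.2894, 0.0467]
tool_rot: [[-0.182, 0.983, 0.007], [0.983, 0.182, 0.006], [0.004, 0.008, -1.0]]
ft_force: [-12.4, 3.4, 32.3]
grip_width: 0.0
gripper_force: 16.6
```

Emit:
servo_tool:
  deltas: "0 0 0 -4 0 0 0;0 0 0 -6 0 0 0;0 0 0 -8 0 0 0;0 0 0 -10 0 0 0;0 0 0 -15 0 0 0;0 0 0 -25 0 0 0;0 0 0 -30 0 0 0;0 0 0 -35 0 0 0"

```text
time_s: 18.4
position: [0.5438, 0.287, 0.1753]
tool_rot: [[-0.181, 0.984, -0.0], [0.984, 0.181, 0.001], [0.001, 0.0, -1.0]]
ft_force: [0.4, 1.6, 0.9]
grip_width: -0.0001
gripper_force: 0.0
```

Emit:
servo_tool:
  deltas: "0 0 0 -35 0 0 0;0 0 0 -35 0 0 0;0 0 0 -35 0 0 0;0 0 0 0 0 0 0;0 0 0 0 0 0 0"

```text
time_s: 18.82
position: [0.5446, 0.2872, 0.282]
tool_rot: [[-0.181, 0.983, 0.007], [0.984, 0.181, 0.003], [0.002, 0.007, -1.0]]
ft_force: [-0.6, 0.8, -1.0]
grip_width: -0.0002
gripper_force: 0.0
```

```bash
python3 - <<'E'
from h import *
np.set_printoptions(precision=4,suppress=True)
O=np.array([.5853,.0638]);U=np.array([.983,.184]);V=np.array([-.184,.983])
s=env.observe(); print(s["time_s"],s["position"])
t=[]
for c in ["scene","side"]:
    p=env.get_image(c); X,C,H=cloud(p); q=np.c_[(X[:,:2]-O)@U,(X[:,:2]-O)@V,X[:,2]]; m=box(q,[-.04,-.15,.004],[.04,.1,.08])
    b=m&(H[:,0]>95)&(H[:,0]<135)&(H[:,1]>90)&(q[:,2]>.03); print(c,"fin",b.sum(),np.percentile(q[b],[2,50,98],axis=0))
    r=m&((H[:,0]<8)|(H[:,0]>172))&(H[:,1]>120)&(q[:,1]>.02); print("red",r.sum(),np.median(q[r],0) if r.any() else "")
    k=box(q,[-.06,.15,.03],[.06,.28,.12])&(C.max(1)<80); print("pad",k.sum(),np.median(q[k],0))
    im=p["img"][...,::-1]; im=im[140:270,230:360] if c=="scene" else im[190:340,190:340]
    t.append(cv2.resize(im,(390,390),interpolation=cv2.INTER_CUBIC))
cv2.imwrite("pics/end.png",np.hstack(t))
E
```

```text
18.8167 [0.5446 0.2872 0.282 ]
scene fin 96 [[-0.0043 -0.0741  0.0317]
 [ 0.0054 -0.0628  0.0607]
 [ 0.009  -0.0247  0.072 ]]
red 19 [0.0024 0.0557 0.0575]
pad 0 [nan nan nan]
side fin 1 [[-0.0129  0.0583  0.0582]
 [-0.0129  0.0583  0.0582]
 [-0.0129  0.0583  0.0582]]
red 44 [-0.0009  0.0608  0.0597]
pad 460 [-0.0042  0.2334  0.087 ]
  return _methods._mean(a, axis=axis, dtype=dtype,
  ret = um.true_divide(
```

View pics/end.png

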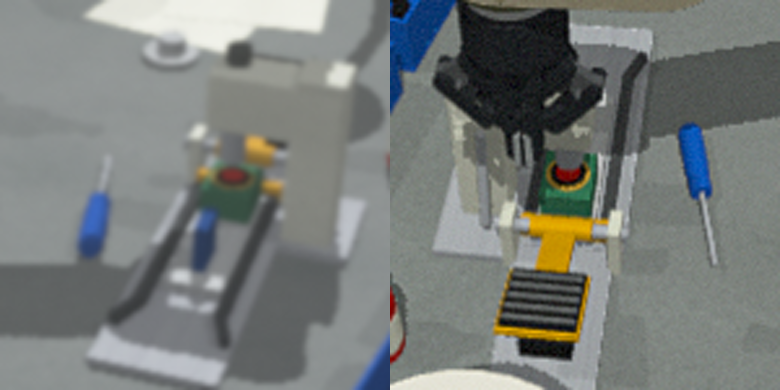

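The cap is now at about 59 mm, down from 68 mm, so it went in about 8 mm. The pedal is back up, the carrier is at home under the head, and the driver and flange look unmoved. Handing in.

```bash
python3 -c "
from rig import env
print(env.close_job())"
```

```text
the job is handed in; nothing more can be done
None
```

The carrier is against the end stop under the press head and released, the cap is pressed in about 8 mm by a full pedal stroke held for a little over half a second, the pedal is back up, and the job was handed in at about 19 s of the 53 s allowed; the pedal force briefly read about 43 N at the wrist (fingertips on the pad), and I don't know whether the 40 N press limit counts that.

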